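# Seal the vacuum chamber and pump it down

## Task

Take the aluminium lid by its handle, set it (do not drop it) on the grey vacuum chamber with its frame in the mouth, and press its four corners fully home one at a time until it sits flat and sealed all round. Then give the red pump lever at least three full strokes, letting it come right up after each. Leave the other things on the desk where they are.

Things in the scene. Friction and masses are not known exactly. Their poses are not given: they have to be found in the camera images.
- chamber: grey rectangular vacuum chamber fixed to the desk, open on top, a jar inside: 150 (x) x 190 (y) mm, rim 80 mm above the desk, mouth 122 x 162 mm. Origin: centre of its underside, on the desk; z up; a hand pump stands on its +y side. Low rubber strips along the rim, tops 82 mm above the desk; at each corner a black gasket block stands 5 to 7 mm above the strips (see the gasket joints)
- lid: loose lid, about 0.3 kg: aluminium plate 150 (x) x 190 (y) x 6 mm, under it a white plug frame (112 x 152 mm, 16 mm deep: 5 mm clearance all round in the mouth), on top a black bar handle and four blue corner dots. Origin: centre of the plug's underside, on the desk at the start; z up. Fits either way round. Its origin is 71 to 73 mm above the desk on untouched blocks, 66 mm when sealed
- lid_handle (a point): middle of the lid's bar handle: bar 18 mm wide (along the lid's x), 84 mm long (along the lid's y), 14 mm high; this point is 28 mm above the lid plate, 7 mm under the bar's top
- pump_lever (a joint): red hand pump lever: 0 up (rest), 0.34 rad pushed fully down to its stop; a spring pushes it back up. The pad needs about 2 N to start and 5 N to reach the stop
- lever_pad (a point): top of the round red pad, 34 mm diameter, at the end of the pump lever, at rest about 123 mm above the desk; it is pressed straight down and goes 37 mm down to the stop, moving less than 2 mm sideways. The lever's hinge is 108 mm from it towards the chamber's +x. Moves with the lever
- dot_fl (a point): top of the blue press dot (22 mm diameter, 1.5 mm thick) in one corner of the lid, at (-62, +82) mm in the lid's x, y and 23.5 mm above the lid's origin. 89.5 mm above the desk when that corner is fully home, 94 to 97 mm when the lid is laid on untouched blocks. Pressing one corner makes the diagonal one rock up
- dot_fr (a point): top of the blue press dot (22 mm diameter, 1.5 mm thick) in one corner of the lid, at (-62, -82) mm in the lid's x, y and 23.5 mm above the lid's origin. 89.5 mm above the desk when that corner is fully home, 94 to 97 mm when the lid is laid on untouched blocks. Pressing one corner makes the diagonal one rock up
- dot_bl (a point): top of the blue press dot (22 mm diameter, 1.5 mm thick) in one corner of the lid, at (+62, +82) mm in the lid's x, y and 23.5 mm above the lid's origin. 89.5 mm above the desk when that corner is fully home, 94 to 97 mm when the lid is laid on untouched blocks. Pressing one corner makes the diagonal one rock up
- dot_br (a point): top of the blue press dot (22 mm diameter, 1.5 mm thick) in one corner of the lid, at (+62, -82) mm in the lid's x, y and 23.5 mm above the lid's origin. 89.5 mm above the desk when that corner is fully home, 94 to 97 mm when the lid is laid on untouched blocks. Pressing one corner makes the diagonal one rock up
- gasket_fl (a joint): how far the black 13 mm gasket block at (-68.5, +88.5) mm in the chamber's x, y is pressed down: 0 to 0.002 m at the start, 0.007 when level with the strips. Stiff: yields to about 10 N on it (a little more when pressed fast) and stays where it has been pressed; the lid's weight does not move it
- gasket_fr (a joint): how far the black 13 mm gasket block at (-68.5, -88.5) mm in the chamber's x, y is pressed down: 0 to 0.002 m at the start, 0.007 when level with the strips. Stiff: yields to about 10 N on it (a little more when pressed fast) and stays where it has been pressed; the lid's weight does not move it
- gasket_bl (a joint): how far the black 13 mm gasket block at (+68.5, +88.5) mm in the chamber's x, y is pressed down: 0 to 0.002 m at the start, 0.007 when level with the strips. Stiff: yields to about 10 N on it (a little more when pressed fast) and stays where it has been pressed; the lid's weight does not move it
- gasket_br (a joint): how far the black 13 mm gasket block at (+68.5, -88.5) mm in the chamber's x, y is pressed down: 0 to 0.002 m at the start, 0.007 when level with the strips. Stiff: yields to about 10 N on it (a little more when pressed fast) and stays where it has been pressed; the lid's weight does not move it
- jar_black: black sample jar with a white cap, 53 mm diameter, 55 tall; bystander, origin under its centre
- jar_yellow: yellow sample jar with a white cap, 53 mm diameter, 55 tall; bystander, origin under its centre
- mug: white mug of marker pens, 112x105x138 mm; bystander, origin under its centre
- glue: glue stick with a red cap, standing, 26 mm diameter, 87 tall; bystander, origin under its centre

How it is judged:
By the outcome, as a careful person would: the job done as asked, in the order asked, and still so for the second after the job is handed in, with the robot touching nothing.
It also fails if it takes over 64 s, if anything falls off the work surface, if the arm or the gripper's body presses on something with over 40 N, if the wrist force passes 120 N, or if a joint passes its speed limit or range.

## Robot

A 6-joint arm with a two-finger parallel gripper is mounted at the origin on a cart in front of the work surface, level with it; the furniture and walls round the work are solid. World frame = base frame: x ahead of the robot, y to its left, z up, the work surface at z = 0. Lengths are in mm, angles in rad, forces in N, time in s.
With the tool pointing down it reaches from about 250 to 775 mm from the base axis. Payload 8.9 kg.
Tool frame: the origin (TCP) lies between the finger pads; the fingertips stand 8 mm ahead of it and the grasp point (between the pads) lies 11 mm behind it (tip_extent is the distance from the TCP to the fingertips, in mm); z points along the fingers, y is the line along which they close (so a half turn about z gives the same grasp; the last joint's range is limited). The gripper opens to 85 mm and grips with 20 to 120 N. Pads are 22 mm wide; open, the fingers measure 114 mm over their backs; the gripper's body (76 mm by 85 mm) begins 54 mm behind the grasp point. The pads swing forward as they close: fully open they stand 13 mm farther back than shut.
Start: joints at [1.194, 0.291, -0.153, 1.127, 0, 1.431], TCP at [123.666, 510.226, 239.305] pointing down, gripper open.
Joint ranges: [-2.52, 2.52], [-0.91, 1.74], [-1.3, 1.37], [-1.96, 2.02], [-1.52, 1.47], [-3.14, 3.14]. Speed limits (rad/s): [2.22, 2.22, 2.79, 3.14, 3.14, 3.14].

## Interface

Orientations are given as a rotation vector (axis times angle).
In Python, from cell import * gives the robot as it stands. The module is installed in compiled form; this text tells all that it offers.
- The arm moves only by the tool play_rows, never from a script. Its argument "targets" is a list of rows, each an object of numbers: "gripper": the opening, from 0 (shut) to 1 (fully open); "x", "y", "z": the shift along the tool's x, y, z in units of 40 mm (1.0 is 40 mm); "twist": the turn about the tool's z in units of 5 degrees (1.0 is 5 degrees). In form: [{"gripper": .., "x": .., "y": .., "z": .., "twist": ..}, ...]. A call has 1 to 20 rows; each row shifts and turns the commanded pose from where the row before left it, along the tool's axes as they then stand; what a row does not reach is not made up. A row lasts 1/10 s, in which the tool goes at most 50 mm and 8.59 degrees, less where a joint would pass 70% of its speed; a pose out of reach is approached as far as the arm can. A call is refused whole if a number of a shift passes 1 or a number of a turn 1, either way. A call with a gripper value outside its range is refused whole. The fingers move at their own pace and stop on an object; "grip_force" is the grip in N (left out, the last holds). Time passes only in rows, so rows that do not move let the fingers close. It gives the time, the measured TCP pose, the force, the opening and the grip force at its end, in the units of the state.
- observe(): the state, without advancing time (a new reading comes with each control period).
- grab_frame(name): name is "scene" or "side" or "wrist"; returns (picture, depth): 384x512x3 uint8, red, green, blue; 384x512 float32, mm along the optical axis (not along the pixel's ray), 0 where there is no reading.
- camera_model(name): a dict with "mtx" (3x3 intrinsics, pixels), "eye" and "rotation" of the camera in the world. Camera axes: x right, y up, looking along -z (the intrinsics and any distortion apply to the point x, -y, -z); pixel columns grow to the right and rows downward; lengths in mm; the calibration is good to about 2 mm. A picture is of the moment at which its call begins: read the wrist's pose just before it. camera_model takes no time and is no camera call; for the wrist camera it gives the pose at the moment of the call.
- sign_off(): hands the job in; it is judged then, once.
Trained networks look in the newest picture that a camera, given by its name, has taken for a name from the list of things; names that differ only in an ending like _2 or _b are one class to them, and where a whole thing is asked for, a point or a joint stands for the part that bears it (a point fixed in the world has none). Each returns a list of dicts, best first, with "conf" (0 to 1); they miss things now and then, are a little off and sometimes report something else, mostly with a low value. They report only what shows in the picture. A call takes as long as a camera call.
- cut_out(name, camera): "pixels" (384x512 bool, what is visible of it) and "rect" ([centre column, centre row, width, height] in pixels, round what is visible of it).
- mark_of(name, camera): "location" ([column, row] in pixels: a listed point, or the origin of a listed thing).
The state is a dict: "t": time; "joint_pos": joint angles; "qd": joint speeds; "tau": joint torques, N m; "eef_pos": TCP position; "eef_rot": TCP orientation; "force": force on the tool from outside, world axes, zero at the start; "ft_torque": the same for the moment, N m; "opening": opening from 0.0 (shut) to 1.0 (fully open); "grip_force": force on a finger pad.
Only numpy, scipy, OpenCV 4.12 (cv2) and the standard library are available. Lean on these libraries where they do the work, as an engineer would, in place of code of your own. Each camera call takes 0.05 s, during which the arm holds its last target. There are 200 camera calls.

## Working session

There is one attempt and no reset: what is moved stays moved. The work goes in short steps, Python scripts to look and compute and a tool call to move; the robot and the scene stay as the last step left them, time stands still between calls to the robot, and variables do not carry over. Pictures are saved under pics/ and viewed, at most 10 in all, crops included, and the job is handed in when it is done.

Besides the shell and the picture viewer there is one more tool, called after "Emit:" by a JSON object that holds its "fn" and its "kwargs", one argument or row to a line. play_rows: Moves the arm, as the interface text tells. Its arguments: {"type":"object","properties":{"targets":{"type":"array"},"grip_force":{"type":"number"}},"required":["targets"]}

```bash
mkdir -p pics; cat > h.py <<'E'
from cell import *
import numpy as np, cv2
from scipy.spatial.transform import Rotation as R
def world(cam,uv,d):
    m=cam; K=np.array(m["mtx"]); p=np.linalg.inv(K)@[uv[0],uv[1],1]*d
    return np.array(m["eye"])+np.array(m["rotation"])@np.array([p[0],-p[1],-p[2]])
def cloud(cam,dep):
    K=np.array(cam["mtx"]);h,w=dep.shape;u,v=np.meshgrid(np.arange(w),np.arange(h))
    p=np.stack([u,v,np.ones_like(u)],-1)@np.linalg.inv(K).T*dep[...,None]
    return np.array(cam["eye"])+(p*[1,-1,-1])@np.array(cam["rotation"]).T
E
python3 - <<'E'
from h import *
s=observe();print({k:np.round(v,3) for k,v in s.items()})
ims=[]
for c in ["scene","side"]:
    im,d=grab_frame(c);m=camera_model(c);P=cloud(m,d);print(c,{k:np.round(v,2).tolist() for k,v in m.items()})
    np.savez(c+".npz",im=im,P=P,d=d)
    cv2.imwrite(f"pics/{c}0.png",im[...,::-1])
    for n in ["lid_handle","lever_pad","dot_fl","dot_fr","dot_bl","dot_br","chamber","lid"]:
        for r in mark_of(n,c)[:2]:
            l=r["location"];u,v=int(round(l[0])),int(round(l[1]))
            print(n,round(r["conf"],2),np.round(l,1),np.round(P[v,u]) if 0<=v<384 and 0<=u<512 else None)
print(observe()["t"])
E
```

```text
{'t': np.float64(0.0), 'joint_pos': array([ 1.194,  0.291, -0.154,  1.127,  0.   ,  1.432]), 'qd': array([ 0.   , -0.   , -0.   , -0.   ,  0.001,  0.002]), 'tau': array([ 0.0000e+00, -5.3715e+01,  3.3137e+01,  1.6000e-02, -0.0000e+00,
        0.0000e+00]), 'eef_pos': array([123.499, 509.834, 238.73 ]), 'eef_rot': array([-3.730e-01, -3.119e+00,  2.000e-03]), 'force': array([ 0.079, -0.162,  0.101]), 'ft_torque': array([0.009, 0.001, 0.038]), 'grip_force': np.float64(0.0), 'opening': np.float64(0.997)}Traceback (most recent call last):
  File "<stdin>", line 5, in <module>
  File "h.py", line 10, in cloud
    return np.array(cam["eye"])+(p*[1,-1,-1])@np.array(cam["rotation"]).T
           ~~~~~~~~~~~~~~~~~~~~^~~~~~~~~~~~~~~~~~~~~~~~~~~~~~~~~~~~~~~~~~
ValueError: operands could not be broadcast together with shapes (3,) (384,512)
```

```bash
sed -i 's/np.array(\(m\|cam\)\["rotation"\])/R.from_rotvec(\1["rotation"]).as_matrix()/' h.py
python3 - <<'E'
from h import *
for c in ["scene","side"]:
    im,d=grab_frame(c);m=camera_model(c);print(c,{k:np.round(v,2).tolist() for k,v in m.items()});P=cloud(m,d)
    np.savez(c+".npz",im=im,P=P,d=d)
    cv2.imwrite(f"pics/{c}0.png",im[...,::-1])
    for n in ["lid_handle","lever_pad","dot_fl","dot_fr","dot_bl","dot_br","chamber","lid"]:
        for r in mark_of(n,c)[:2]:
            l=r["location"];u,v=int(round(l[0])),int(round(l[1]))
            print(n,round(r["conf"],2),np.round(l,1),np.round(P[v,u]) if 0<=v<384 and 0<=u<512 else None)
print(observe()["t"])
E
```

```text
scene {'mtx': [[493.2, 0.0, 255.9], [0.0, 493.2, 183.15], [0.0, 0.0, 1.0]], 'eye': [-214.05, -1025.63, 912.84], 'rotation': [0.99, -0.31, -0.53]}
lid_handle 0.83 [294.  247.8] [ 475. -209.   56.]
lever_pad 0.64 [291.1 261.2] [ 461. -217.   22.]
lever_pad 0.42 [199.  156.9] [449. 282. 123.]
dot_fl 0.9 [263.6 241.4] [ 448. -105.   23.]
dot_fl 0.58 [315.5 307.4] [ 402. -394.   30.]
dot_fr 0.88 [289.2 276.3] [ 418. -264.   24.]
dot_bl 0.57 [300.4 231.5] [ 561. -130.   25.]
dot_br 0.9 [331.6 265.3] [ 564. -273.   -1.]
chamber 0.85 [236.9 195.2] [515. 150.  20.]
chamber 0.26 [293.5 247.5] [ 475. -209.   56.]
lid 0.91 [290.3 261.6] [ 457. -217.   20.]
side {'mtx': [[424.01, 0.0, 262.94], [0.0, 424.01, 194.78], [0.0, 0.0, 1.0]], 'eye': [436.49, 1285.58, 638.01], 'rotation': [0.05, -1.68, -2.61]}
lid_handle 0.69 [270. 172.] [ 483. -201.   58.]
lever_pad 0.77 [279.8 219.5] [441. 305. 122.]
lever_pad 0.31 [291.  172.7] [ 401. -337.    2.]
dot_fl 0.97 [281.2 191. ] [440. -98.  26.]
dot_fr 0.89 [290.  176.1] [ 406. -250.   23.]
dot_fr 0.57 [240.6 168.8] [ 608. -360.    9.]
dot_bl 0.96 [247.4 185.9] [ 565. -141.   26.]
dot_br 0.68 [255.9 172.3] [ 541. -284.   25.]
chamber 0.97 [260.7 230.3] [495. 232.  50.]
lid 0.93 [268.  186.3] [ 489. -148.   24.]
0.95
```

View pics/scene0.png

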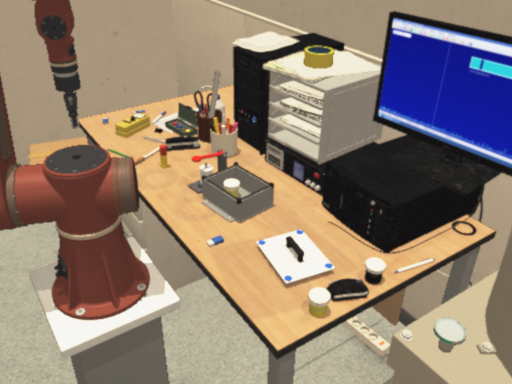

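View pics/side0.png

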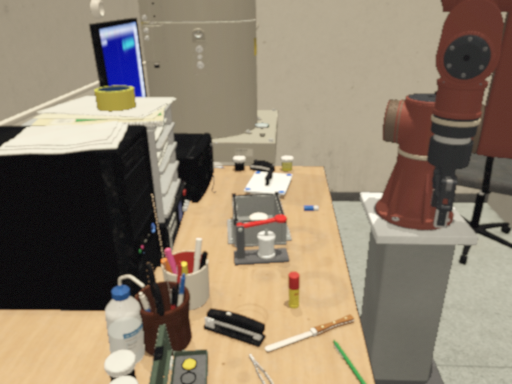

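```bash
cat >> h.py <<'E'
def plan(xyz,yawdeg):
    """tool-frame total shift (units of 40mm) to world xyz keeping current tilt, and twist to make tool y at yawdeg (mod 180)"""
    s=observe();M=R.from_rotvec(s["eef_rot"]).as_matrix()
    d=M.T@(np.array(xyz)-s["eef_pos"])
    a=np.degrees(np.arctan2(M[1,1],M[0,1]));e=(yawdeg-a+90)%180-90
    print("t",round(s["t"],2),"pos",np.round(s["eef_pos"],1),"tool y yaw",round(a,2),"tool x",np.round(M[:,0],3),"z",np.round(M[:,2],3),"F",np.round(s["force"],1),"op",round(float(s["opening"]),3))
    print("shift units (tool)",np.round(d/40,3),"twist units (about tool z)",np.round(-e/5,3))
E
python3 - <<'E'
from h import *
plan([495,150,350],0)
for c in ["scene","side"]:
    z=np.load(c+".npz");P=z["P"];im=z["im"].astype(int)
    # chamber rim
    m=(P[...,2]>76)&(P[...,2]<90)&(abs(P[...,0]-490)<130)&(abs(P[...,1]-150)<130)
    q=P[m];r=cv2.minAreaRect(q[:,:2].astype(np.float32));print(c,"rim",len(q),r)
    m=(P[...,2]>18)&(P[...,2]<30)&(abs(P[...,0]-483)<110)&(abs(P[...,1]+197)<130)&(im.min(-1)>130)
    q=P[m];print("lid",len(q),cv2.minAreaRect(q[:,:2].astype(np.float32)),np.median(q[:,2]))
    m=(im[...,0]>150)&(im[...,1]<70)&(im[...,2]<70)&(P[...,2]>80)&(abs(P[...,1]-280)<60)
    q=P[m];print("lever",len(q),q.min(0).round(),q.max(0).round())
    for n in ["mug","glue","jar_black","jar_yellow"]:
        grab_frame(c) if n=="mug" else 0
        for k in cut_out(n,c)[:1]:
            q=P[k["pixels"]];print(n,round(k["conf"],2),np.percentile(q,[5,95],axis=0).round().tolist())
E
```

```text
t 0.95 pos [123.7 510.2 239.3] tool y yaw 76.38 tool x [-0.972  0.236 -0.   ] z [ 0.  0. -1.] F [0.1 0.1 0.5] op 1.002
shift units (tool) [-11.143  -6.566  -2.767] twist units (about tool z) 15.275
scene rim 509 ((507.1706237792969, 140.2024383544922), (152.7174835205078, 195.83892822265625), 7.786987781524658)
lid 1899 ((484.5678405761719, -196.8692626953125), (193.8821563720703, 152.86041259765625), 80.37346649169922) 20.874429978410376
lever 75 [423. 266. 101.] [549. 310. 125.]
mug 0.67 [[604.0, 421.0, 17.0], [696.0, 520.0, 117.0]]
glue 0.59 [[427.0, 273.0, 102.0], [537.0, 304.0, 123.0]]
jar_black 0.94 [[591.0, -401.0, 7.0], [633.0, -359.0, 56.0]]
side rim 416 ((511.6581115722656, 143.66357421875), (149.7729949951172, 192.4612274169922), 8.465555191040039)
lid 722 ((489.1487731933594, -193.7759246826172), (196.6868438720703, 150.2679443359375), 80.30122375488281) 23.107087148482663
lever 91 [428. 294. 103.] [533. 311. 124.]
mug 0.91 [[608.0, 428.0, 16.0], [697.0, 527.0, 131.0]]
glue 0.66 [[400.0, 492.0, 10.0], [420.0, 507.0, 87.0]]
jar_black 0.53 [[600.0, -389.0, 7.0], [639.0, -348.0, 57.0]]
jar_yellow 0.74 [[401.0, -389.0, 9.0], [438.0, -354.0, 58.0]]
```

Emit:
{"fn": "play_rows", "kwargs": {
  "targets": [
    {"gripper":1,"x":-0.89,"y":-0.51,"z":-0.31,"twist":1},
    {"gripper":1,"x":-0.93,"y":-0.43,"z":-0.31,"twist":1},
    {"gripper":1,"x":-0.97,"y":-0.35,"z":-0.31,"twist":1},
    {"gripper":1,"x":-0.99,"y":-0.26,"z":-0.31,"twist":1},
    {"gripper":1,"x":-1,"y":-0.17,"z":-0.31,"twist":1},
    {"gripper":1,"x":-1,"y":-0.08,"z":-0.31,"twist":1},
    {"gripper":1,"x":-1,"y":0.01,"z":-0.31,"twist":1},
    {"gripper":1,"x":-1,"y":0.1,"z":-0.31,"twist":1},
    {"gripper":1,"x":-1,"y":0.19,"z":-0.31,"twist":1},
    {"gripper":1,"x":-0.98,"y":0.28,"z":-0.31,"twist":1},
    {"gripper":1,"x":-0.96,"y":0.36,"z":-0.31,"twist":1},
    {"gripper":1,"x":-0.92,"y":0.45,"z":-0.31,"twist":1},
    {"gripper":1,"x":-0.88,"y":0.53,"z":-0.31,"twist":1},
    {"gripper":1,"x":0,"y":0,"z":0,"twist":0.6},
    {"gripper":1,"x":0,"y":0,"z":0,"twist":0}
  ]
}}

```text
t: 2.95
eef_pos: [511.3, 147.7, 400.3]
eef_rot: [-2.056, -2.375, 0.0]
force: [0.7, -0.9, -1.1]
opening: 0.997
grip_force: 0.0
```

```bash
python3 - <<'E'
from h import *
plan([509,142,400],8)
m=camera_model("wrist");im,d=grab_frame("wrist");P=cloud(m,d);print({k:np.round(v,2).tolist() for k,v in m.items()})
np.savez("w1.npz",im=im,P=P);cv2.imwrite("pics/w1.png",im[...,::-1])
k=(P[...,2]>74)&(P[...,2]<95)&(P[...,1]<250);q=P[k];print("rim",len(q),cv2.minAreaRect(q[:,:2].astype(np.float32)),np.median(q[:,2]))
for n in ["lever_pad","chamber"]:
    for r in mark_of(n,"wrist")[:2]:
        u,v=np.round(r["location"]).astype(int);print(n,r["conf"],r["location"],P[min(v,383),min(u,511)].round(1))
E
```

```text
t 2.95 pos [511.3 147.7 400.3] tool y yaw 8.22 tool x [-0.143  0.99   0.   ] z [-0.  0. -1.] F [ 0.7 -0.9 -1.1] op 0.997
shift units (tool) [-0.132 -0.078  0.007] twist units (about tool z) 0.045
{'mtx': [[287.23, 0.0, 254.65], [0.0, 287.23, 188.88], [0.0, 0.0, 1.0]], 'eye': [498.79, 229.31, 535.68], 'rotation': [-0.33, -0.02, 0.14]}
rim 5293 ((519.703369140625, 65.52517700195312), (490.2425231933594, 751.1932983398438), 71.45802307128906) 82.27154244784265
lever_pad 0.8 [215.8, 36.7] [440.2 288.4 123.8]
chamber 0.59 [254.5, 142.9] [509.2 150.4  64.3]
```

View pics/w1.png

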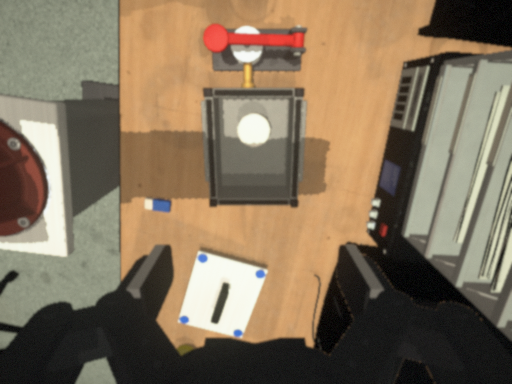

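```bash
cat > fit.py <<'E'
from h import *
def rim(P):
    k=(P[...,2]>76)&(P[...,2]<92)&(abs(P[...,0]-509)<110)&(P[...,1]>20)&(P[...,1]<250)
    k=cv2.morphologyEx(k.astype(np.uint8),cv2.MORPH_CLOSE,np.ones((2,2)))
    n,l,st,_=cv2.connectedComponentsWithStats(k);q=P[(l==1+st[1:,4].argmax())&(P[...,2]>76)&(P[...,2]<92)]
    r=cv2.minAreaRect(q[:,:2].astype(np.float32));print("rim",len(q),np.round(r[0],1),np.round(r[1],1),round(r[2],2),"z",np.median(q[:,2]).round(1),"med",np.median(q,axis=0).round(1))
def dots(im,P):
    im=im.astype(int);k=(im[...,2]>130)&(im[...,0]<90)&(im[...,2]-im[...,1]>40)
    n,l,st,c=cv2.connectedComponentsWithStats(k.astype(np.uint8))
    for i in range(1,n):
        if st[i,4]>12:print("blue",st[i,4],c[i].round(1),np.median(P[l==i],axis=0).round(1))
def red(im,P):
    im=im.astype(int);k=(im[...,0]>140)&(im[...,1]<70)&(im[...,2]<80)&(abs(P[...,1]-285)<60)&(P[...,2]>60)
    q=P[k]
    if len(q):
        pad=q[q[:,0]<q[:,0].min()+36];print("red",len(q),q.min(0).round(1),q.max(0).round(1),"pad mid",((pad.min(0)+pad.max(0))/2).round(1),np.median(pad[:,2]).round(1))
E
python3 - <<'E'
from fit import *
for f in ["w1","scene","side"]:
    z=np.load(f+".npz");print(f);rim(z["P"]);dots(z["im"],z["P"]);red(z["im"],z["P"])
E
```

```text
w1
rim 3064 [510.1 141.6] [148.3 187.9] 8.29 z 82.2 med [507.1 157.8  82.2]
blue 139 [161.2 205.1] [347.9  -4.8  12.7]
blue 25 [202.6 258. ] [ 439.8 -104.3   24.1]
blue 20 [260.  273.5] [ 561.3 -124.8   24.2]
blue 22 [183.7 319.2] [ 411.7 -266.5   23.9]
blue 21 [237.4 332.6] [ 533.4 -287.2   24.3]
red 754 [437.6 229.3 103.7] [553.6 312.6 535.7] pad mid [455.5 284.9 120.3] 119.8
scene
rim 385 [506.7 136.5] [150.9 188.9] 7.99 z 79.3 med [499.3 120.8  79.3]
blue 91 [468.5  35. ] [ 996.2 -248.3  572.3]
blue 11104 [449.2  90.7] [ 995.7 -227.7  408.8]
blue 297 [456.1 144.2] [1001.6 -290.8  263.6]
blue 34 [217.3 239.1] [346.5  -9.4  10.9]
blue 13 [288.  277.8] [ 412.4 -268.    23.3]
red 77 [422.8 265.7  99.9] [548.5 309.7 124.6] pad mid [440.3 279.8 119.5] 121.3
side
rim 299 [510.1 144.9] [147.2 188.4] 8.51 z 81.7 med [536.3 104.4  81.7]
blue 1489 [121.6  62.8] [ 999.4 -224.6  452.7]
blue 15 [308.9 207.8] [345.7   3.2  11.5]
blue 138 [120.  290.5] [728.8 666.3 161.9]
red 92 [427.9 294.3 102.5] [557.  310.5 124. ] pad mid [445.  300.1 118.6] 118.7
```

Emit:
{"fn": "play_rows", "kwargs": {
  "targets": [
    {"gripper":1,"x":-0.84,"y":-0.18,"z":0.62,"twist":0},
    {"gripper":1,"x":-0.84,"y":-0.18,"z":0.62,"twist":0},
    {"gripper":1,"x":-0.84,"y":-0.18,"z":0.62,"twist":0},
    {"gripper":1,"x":-0.84,"y":-0.18,"z":0.62,"twist":0},
    {"gripper":1,"x":-0.84,"y":-0.19,"z":0.62,"twist":0},
    {"gripper":1,"x":-0.84,"y":-0.19,"z":0.63,"twist":0},
    {"gripper":1,"x":-0.84,"y":-0.19,"z":0.63,"twist":0.6},
    {"gripper":1,"x":-0.83,"y":-0.23,"z":0.63,"twist":1},
    {"gripper":1,"x":-0.8,"y":-0.3,"z":0.63,"twist":1},
    {"gripper":1,"x":-0.77,"y":-0.38,"z":0.63,"twist":1},
    {"gripper":1,"x":0,"y":0,"z":0,"twist":0},
    {"gripper":1,"x":0,"y":0,"z":0,"twist":0}
  ]
}}

```text
t: 4.3
eef_pos: [457.8, -186.6, 150.4]
eef_rot: [-2.398, -2.028, -0.0]
force: [0.9, -0.0, 0.3]
opening: 0.996
grip_force: 0.0
```

```bash
python3 - <<'E'
from fit import *
plan([486.6,-195.7,39],-9.7)
m=camera_model("wrist");im,d=grab_frame("wrist");P=cloud(m,d);
np.savez("w2.npz",im=im,P=P);cv2.imwrite("pics/w2.png",im[...,::-1])
dots(im,P)
k=(P[...,2]>44)&(P[...,2]<75)&(abs(P[...,0]-486)<45)&(abs(P[...,1]+196)<70);q=P[k];print("bar",len(q),cv2.minAreaRect(q[:,:2].astype(np.float32)),np.percentile(q[:,2],[5,50,95]))
for r in mark_of("lid_handle","wrist")[:2]:
    u,v=np.round(r["location"]).astype(int);print(r["conf"],r["location"],P[min(v,383),min(u,511)].round(1))
E
```

```text
t 4.3 pos [ 457.8 -186.6  150.4] tool y yaw -9.57 tool x [0.166 0.986 0.001] z [-0.001  0.001 -1.   ] F [ 0.9 -0.   0.3] op 0.996
shift units (tool) [-0.107  0.75   2.784] twist units (about tool z) 0.027
blue 399 [360.9  97.6] [ 560.8 -125.2   24.3]
blue 209 [224.9 261.3] [ 411.8 -266.3   24.2]
blue 24 [335.2 261.4] [ 526.1 -285.3   24.3]
bar 1977 ((486.31414794921875, -195.06002807617188), (83.39251708984375, 18.143836975097656), 80.42378234863281) [53.72192571 57.29252684 58.61122046]
0.57 [289.1, 197.8] [ 485.3 -193.8   58.3]
```

View pics/w2.png

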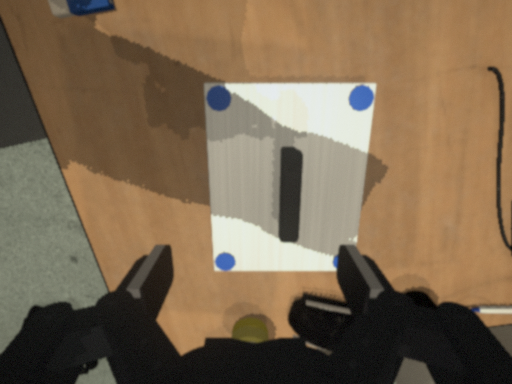

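Emit:
{"fn": "play_rows", "kwargs": {
  "targets": [
    {"gripper":1,"x":-0.09,"y":0.74,"z":0.3,"twist":0},
    {"gripper":1,"x":0,"y":0,"z":0.8,"twist":0},
    {"gripper":1,"x":0,"y":0,"z":0.8,"twist":0},
    {"gripper":1,"x":0,"y":0,"z":0.5,"twist":0},
    {"gripper":1,"x":0,"y":0,"z":0.38,"twist":0},
    {"gripper":1,"x":0,"y":0,"z":0,"twist":0},
    {"gripper":0,"x":0,"y":0,"z":0,"twist":0},
    {"gripper":0,"x":0,"y":0,"z":0,"twist":0},
    {"gripper":0,"x":0,"y":0,"z":0,"twist":0},
    {"gripper":0,"x":0,"y":0,"z":0,"twist":0},
    {"gripper":0,"x":0,"y":0,"z":0,"twist":0},
    {"gripper":0,"x":0,"y":0,"z":0,"twist":0}
  ],
  "grip_force": 60
}}

```text
t: 5.6
eef_pos: [487.2, -195.8, 40.0]
eef_rot: [2.399, 2.027, 0.001]
force: [-0.7, 1.1, 6.3]
opening: 0.194
grip_force: 59.1
```

```bash
python3 - <<'E'
from fit import *
plan([510,142,160],8.3)
E
```

```text
t 5.6 pos [ 487.2 -195.8   40. ] tool y yaw -9.62 tool x [ 0.167  0.986 -0.   ] z [ 0.001 -0.    -1.   ] F [-0.7  1.1  6.3] op 0.194
shift units (tool) [ 8.42  -0.848 -3.003] twist units (about tool z) -3.584
```

Emit:
{"fn": "play_rows", "kwargs": {
  "targets": [
    {"gripper":0,"x":0,"y":0,"z":-0.2,"twist":0},
    {"gripper":0,"x":0,"y":0,"z":-0.5,"twist":0},
    {"gripper":0,"x":0,"y":0,"z":-0.7,"twist":0},
    {"gripper":0,"x":0,"y":0,"z":-0.7,"twist":0},
    {"gripper":0,"x":0,"y":0,"z":-0.7,"twist":0},
    {"gripper":0,"x":0,"y":0,"z":-0.6,"twist":0},
    {"gripper":0,"x":0.3,"y":-0.03,"z":-0.35,"twist":0},
    {"gripper":0,"x":0.7,"y":-0.07,"z":0,"twist":0},
    {"gripper":0,"x":0.9,"y":-0.09,"z":0,"twist":0},
    {"gripper":0,"x":0.9,"y":-0.09,"z":0,"twist":0},
    {"gripper":0,"x":0.9,"y":-0.09,"z":0,"twist":0},
    {"gripper":0,"x":0.9,"y":-0.09,"z":0,"twist":0},
    {"gripper":0,"x":0.9,"y":-0.09,"z":0,"twist":0},
    {"gripper":0,"x":0.9,"y":-0.09,"z":0,"twist":0},
    {"gripper":0,"x":0.8,"y":-0.09,"z":0,"twist":0},
    {"gripper":0,"x":0.7,"y":-0.07,"z":0,"twist":0},
    {"gripper":0,"x":0.4,"y":-0.05,"z":0,"twist":0}
  ]
}}

```text
t: 7.3
eef_pos: [508.4, 139.4, 189.5]
eef_rot: [-2.398, -2.029, -0.0]
force: [0.3, 0.5, -2.7]
opening: 0.2
grip_force: 59.1
```

Emit:
{"fn": "play_rows", "kwargs": {
  "targets": [
    {"gripper":0,"x":0,"y":0,"z":0,"twist":-0.6},
    {"gripper":0,"x":0,"y":0,"z":0,"twist":-1},
    {"gripper":0,"x":0,"y":0,"z":0,"twist":-1},
    {"gripper":0,"x":0,"y":0,"z":0,"twist":-0.7},
    {"gripper":0,"x":0,"y":0,"z":0,"twist":-0.3},
    {"gripper":0,"x":0,"y":0,"z":0,"twist":0},
    {"gripper":0,"x":0,"y":0,"z":0,"twist":0}
  ]
}}

```text
t: 8.0
eef_pos: [508.8, 137.4, 189.4]
eef_rot: [-2.055, -2.376, 0.0]
force: [0.4, -0.2, -3.3]
opening: 0.198
grip_force: 59.1
```

```bash
python3 - <<'E'
from fit import *
plan([510,142,130],8.3)
m=camera_model("wrist");im,d=grab_frame("wrist");P=cloud(m,d);
np.savez("w3.npz",im=im,P=P);cv2.imwrite("pics/w3.png",im[...,::-1])
dots(im,P)
k=(P[...,2]>100)&(P[...,2]<190)&(abs(P[...,0]-510)<110)&(P[...,1]<260)&(im.min(-1)>110)
q=P[k];print(len(q),cv2.minAreaRect(q[:,:2].astype(np.float32)),np.percentile(q[:,2],[5,50,95]))
E
```

```text
t 8.0 pos [508.8 137.4 189.4] tool y yaw 8.29 tool x [-0.144  0.99   0.   ] z [-0.  0. -1.] F [ 0.4 -0.2 -3.3] op 0.198
shift units (tool) [0.111 0.047 1.484] twist units (about tool z) -0.002
blue 1391 [378.1  92.6] [557.2 227.5 173.6]
blue 1388 [130.6  93. ] [435.1 209.5 173.6]
blue 32 [173.  354.1] [465.3  41.2 173.6]
blue 27 [336.8 353.9] [576.5  57.9 173.7]
43641 ((507.989013671875, 137.81851196289062), (149.92381286621094, 188.4357147216797), 8.335460662841797) [171.05938281 172.10264977 173.12623997]
```

View pics/w3.png

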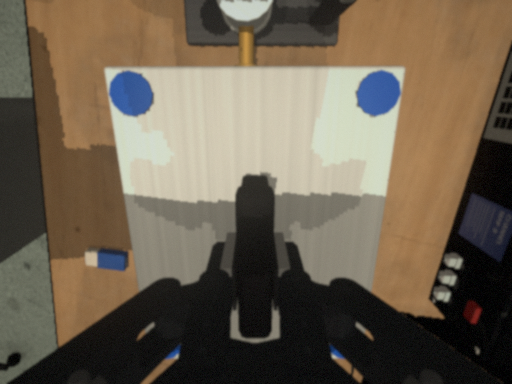

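Emit:
{"fn": "play_rows", "kwargs": {
  "targets": [
    {"gripper":0,"x":0.09,"y":0.066,"z":0.2,"twist":0},
    {"gripper":0,"x":0,"y":0,"z":0.4,"twist":0},
    {"gripper":0,"x":0,"y":0,"z":0.4,"twist":0},
    {"gripper":0,"x":0,"y":0,"z":0.3,"twist":0},
    {"gripper":0,"x":0,"y":0,"z":0.15,"twist":0},
    {"gripper":0,"x":0,"y":0,"z":0.15,"twist":0},
    {"gripper":0,"x":0,"y":0,"z":0.1,"twist":0},
    {"gripper":0,"x":0,"y":0,"z":0.1,"twist":0},
    {"gripper":0,"x":0,"y":0,"z":0,"twist":0},
    {"gripper":0,"x":0,"y":0,"z":0,"twist":0}
  ]
}}

```text
t: 9.05
eef_pos: [511.2, 141.4, 117.6]
eef_rot: [2.053, 2.377, 0.0]
force: [-0.5, 0.7, -3.3]
opening: 0.197
grip_force: 59.0
```

```bash
python3 - <<'E'
from fit import *
plan([510,142,112],8.3)
m=camera_model("wrist");im,d=grab_frame("wrist");P=cloud(m,d);dots(im,P)
ims=[]
for c in ["side","scene"]:
    im,d=grab_frame(c);np.savez(c+"1.npz",im=im,P=cloud(camera_model(c),d))
    x,y=(215,170) if c=="side" else (185,130)
    ims.append(cv2.resize(im[y:y+100,x:x+90],(400,444),interpolation=cv2.INTER_CUBIC))
cv2.imwrite("pics/hov.png",np.hstack(ims)[...,::-1])
E
```

```text
t 9.05 pos [511.2 141.4 117.6] tool y yaw 8.37 tool x [-0.146  0.989 -0.   ] z [ 0.  0. -1.] F [-0.5  0.7 -3.3] op 0.197
shift units (tool) [ 0.02  -0.027  0.139] twist units (about tool z) 0.015
blue 1393 [378.1  92.7] [559.4 231.5 101.8]
blue 1388 [130.7  92.9] [437.4 213.5 101.7]
blue 27 [337.3 354.4] [580.1  61.4 101.7]
```

View pics/hov.png

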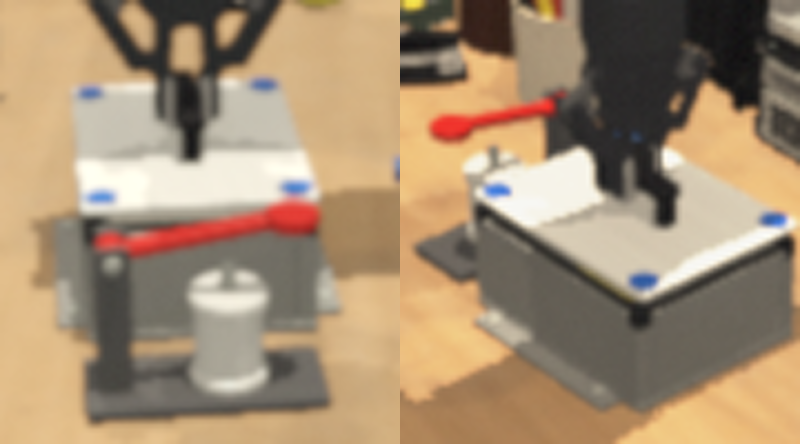

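Emit:
{"fn": "play_rows", "kwargs": {
  "targets": [
    {"gripper":0,"x":0,"y":0,"z":0.04,"twist":0},
    {"gripper":0,"x":0,"y":0,"z":0.03,"twist":0},
    {"gripper":0,"x":0,"y":0,"z":0.03,"twist":0},
    {"gripper":0,"x":0,"y":0,"z":0.02,"twist":0},
    {"gripper":0,"x":0,"y":0,"z":0,"twist":0},
    {"gripper":0,"x":0,"y":0,"z":0,"twist":0}
  ]
}}

```text
t: 9.8
eef_pos: [511.0, 141.3, 112.6]
eef_rot: [2.053, 2.378, -0.0]
force: [0.3, -0.3, -1.8]
opening: 0.203
grip_force: 59.2
```

Emit:
{"fn": "play_rows", "kwargs": {
  "targets": [
    {"gripper":0,"x":0,"y":0,"z":0.02,"twist":0},
    {"gripper":0,"x":0,"y":0,"z":0.01,"twist":0},
    {"gripper":0,"x":0,"y":0,"z":0,"twist":0},
    {"gripper":0,"x":0,"y":0,"z":0,"twist":0}
  ]
}}

```text
t: 10.2
eef_pos: [511.0, 141.3, 112.0]
eef_rot: [2.053, 2.378, 0.0]
force: [-4.4, -1.2, 7.3]
opening: 0.197
grip_force: 60.4
```

Emit:
{"fn": "play_rows", "kwargs": {
  "targets": [
    {"gripper":0.3,"x":0,"y":0,"z":-0.01,"twist":0},
    {"gripper":0.5,"x":0,"y":0,"z":0,"twist":0},
    {"gripper":0.7,"x":0,"y":0,"z":0,"twist":0},
    {"gripper":0.7,"x":0,"y":0,"z":0,"twist":0},
    {"gripper":0.7,"x":0,"y":0,"z":0,"twist":0},
    {"gripper":0.7,"x":0,"y":0,"z":-0.5,"twist":0},
    {"gripper":0.7,"x":0,"y":0,"z":-0.9,"twist":0},
    {"gripper":0,"x":-0.5,"y":0,"z":-0.8,"twist":0},
    {"gripper":0,"x":-0.5,"y":0,"z":0,"twist":0},
    {"gripper":0,"x":0,"y":0,"z":0,"twist":0},
    {"gripper":0,"x":0,"y":0,"z":0,"twist":0},
    {"gripper":0,"x":0,"y":0,"z":0,"twist":0},
    {"gripper":0,"x":0,"y":0,"z":0,"twist":0}
  ]
}}

```text
t: 11.5
eef_pos: [516.4, 102.4, 199.1]
eef_rot: [-2.052, -2.378, 0.001]
force: [-0.3, 0.5, 0.1]
opening: -0.001
grip_force: 0.0
```

```bash
cat > look.py <<'E'
from fit import *
def look():
    m=camera_model("wrist");im,d=grab_frame("wrist");P=cloud(m,d);dots(im,P);red(im,P);return im,P
E
python3 - <<'E'
from look import *
plan([510,142,110],8.3); im,P=look(); cv2.imwrite("pics/w5.png",im[...,::-1])
E
```

```text
t 11.5 pos [516.4 102.4 199.1] tool y yaw 8.42 tool x [-0.146  0.989  0.   ] z [-0.001  0.    -1.   ] F [-0.3  0.5  0.1] op -0.001
shift units (tool) [ 1.003 -0.01   2.229] twist units (about tool z) 0.023
blue 629 [172.4  37.1] [437.3 213.2  96. ]
blue 620 [338.9  36.5] [559.4 231.5  97. ]
```

View pics/w5.png

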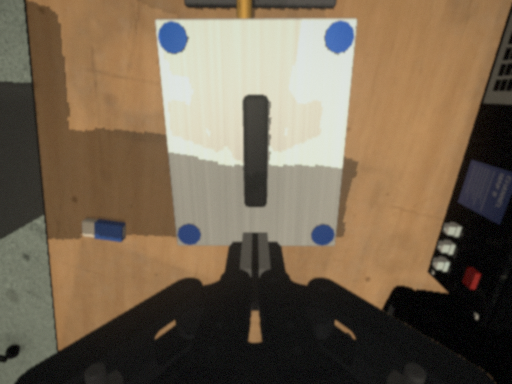

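Emit:
{"fn": "play_rows", "kwargs": {
  "targets": [
    {"gripper":0,"x":-0.36,"y":-0.52,"z":0.3,"twist":0},
    {"gripper":0,"x":-0.36,"y":-0.52,"z":0.5,"twist":0},
    {"gripper":0,"x":-0.35,"y":-0.51,"z":0.6,"twist":0},
    {"gripper":0,"x":0,"y":0,"z":0.6,"twist":0},
    {"gripper":0,"x":0,"y":0,"z":0.3,"twist":0},
    {"gripper":0,"x":0,"y":0,"z":0,"twist":0},
    {"gripper":0,"x":0,"y":0,"z":0.03,"twist":0},
    {"gripper":0,"x":0,"y":0,"z":0.03,"twist":0},
    {"gripper":0,"x":0,"y":0,"z":0.03,"twist":0},
    {"gripper":0,"x":0,"y":0,"z":0.03,"twist":0},
    {"gripper":0,"x":0,"y":0,"z":0.03,"twist":0},
    {"gripper":0,"x":0,"y":0,"z":0.03,"twist":0},
    {"gripper":0,"x":0,"y":0,"z":0.03,"twist":0},
    {"gripper":0,"x":0,"y":0,"z":0,"twist":0},
    {"gripper":0,"x":0,"y":0,"z":0,"twist":0}
  ]
}}

```text
t: 13.05
eef_pos: [462.0, 50.3, 100.0]
eef_rot: [2.053, 2.377, 0.001]
force: [-2.9, -0.2, 9.2]
opening: 0.002
grip_force: 4.8
```

Emit:
{"fn": "play_rows", "kwargs": {
  "targets": [
    {"gripper":0,"x":0,"y":0,"z":0.03,"twist":0},
    {"gripper":0,"x":0,"y":0,"z":0.03,"twist":0},
    {"gripper":0,"x":0,"y":0,"z":0.03,"twist":0},
    {"gripper":0,"x":0,"y":0,"z":0.02,"twist":0},
    {"gripper":0,"x":0,"y":0,"z":0,"twist":0},
    {"gripper":0,"x":0,"y":0,"z":0,"twist":0}
  ]
}}

```text
t: 13.65
eef_pos: [462.2, 50.3, 97.7]
eef_rot: [2.052, 2.376, 0.002]
force: [-12.6, -1.0, 42.9]
opening: 0.002
grip_force: 21.7
```

Emit:
{"fn": "play_rows", "kwargs": {
  "targets": [
    {"gripper":0,"x":0,"y":0,"z":-0.5,"twist":0},
    {"gripper":0,"x":0,"y":0.6,"z":0,"twist":0},
    {"gripper":0,"x":0.03,"y":0.9,"z":0,"twist":0},
    {"gripper":0,"x":0,"y":0.9,"z":0,"twist":0},
    {"gripper":0,"x":0,"y":0.65,"z":0,"twist":0},
    {"gripper":0,"x":0,"y":0,"z":0.15,"twist":0},
    {"gripper":0,"x":0,"y":0,"z":0.1,"twist":0},
    {"gripper":0,"x":0,"y":0,"z":0.03,"twist":0},
    {"gripper":0,"x":0,"y":0,"z":0.03,"twist":0},
    {"gripper":0,"x":0,"y":0,"z":0.03,"twist":0},
    {"gripper":0,"x":0,"y":0,"z":0.03,"twist":0},
    {"gripper":0,"x":0,"y":0,"z":0.03,"twist":0},
    {"gripper":0,"x":0,"y":0,"z":0.03,"twist":0},
    {"gripper":0,"x":0,"y":0,"z":0.03,"twist":0},
    {"gripper":0,"x":0,"y":0,"z":0,"twist":0},
    {"gripper":0,"x":0,"y":0,"z":0,"twist":0}
  ]
}}

```text
t: 15.25
eef_pos: [581.7, 69.2, 98.0]
eef_rot: [2.053, 2.377, 0.001]
force: [-1.8, -0.3, 13.2]
opening: 0.002
grip_force: 6.2
```

Emit:
{"fn": "play_rows", "kwargs": {
  "targets": [
    {"gripper":0,"x":0,"y":0,"z":0.02,"twist":0},
    {"gripper":0,"x":0,"y":0,"z":0.015,"twist":0},
    {"gripper":0,"x":0,"y":0,"z":0,"twist":0},
    {"gripper":0,"x":0,"y":0,"z":0,"twist":0}
  ]
}}

```text
t: 15.65
eef_pos: [581.9, 69.2, 97.8]
eef_rot: [2.052, 2.376, 0.002]
force: [-7.3, -0.6, 25.8]
opening: -0.0
grip_force: 12.6
```

Emit:
{"fn": "play_rows", "kwargs": {
  "targets": [
    {"gripper":0,"x":0,"y":0,"z":-0.5,"twist":0},
    {"gripper":0,"x":0.7,"y":0.04,"z":0,"twist":0},
    {"gripper":0,"x":0.9,"y":0,"z":0,"twist":0},
    {"gripper":0,"x":0.9,"y":0,"z":0,"twist":0},
    {"gripper":0,"x":0.9,"y":0,"z":0,"twist":0},
    {"gripper":0,"x":0.69,"y":0,"z":0,"twist":0},
    {"gripper":0,"x":0,"y":0,"z":0.1,"twist":0},
    {"gripper":0,"x":0,"y":0,"z":0.06,"twist":0},
    {"gripper":0,"x":0,"y":0,"z":0.03,"twist":0},
    {"gripper":0,"x":0,"y":0,"z":0.03,"twist":0},
    {"gripper":0,"x":0,"y":0,"z":0.03,"twist":0},
    {"gripper":0,"x":0,"y":0,"z":0.03,"twist":0},
    {"gripper":0,"x":0,"y":0,"z":0.03,"twist":0},
    {"gripper":0,"x":0,"y":0,"z":0.03,"twist":0},
    {"gripper":0,"x":0,"y":0,"z":0.03,"twist":0},
    {"gripper":0,"x":0,"y":0,"z":0.03,"twist":0},
    {"gripper":0,"x":0,"y":0,"z":0.03,"twist":0},
    {"gripper":0,"x":0,"y":0,"z":0.03,"twist":0},
    {"gripper":0,"x":0,"y":0,"z":0,"twist":0},
    {"gripper":0,"x":0,"y":0,"z":0,"twist":0}
  ]
}}

```text
t: 17.65
eef_pos: [560.6, 231.0, 98.0]
eef_rot: [2.053, 2.376, 0.001]
force: [-3.8, -3.2, 11.3]
opening: 0.002
grip_force: 5.9
```

Emit:
{"fn": "play_rows", "kwargs": {
  "targets": [
    {"gripper":0,"x":0,"y":0,"z":0.025,"twist":0},
    {"gripper":0,"x":0,"y":0,"z":0.02,"twist":0},
    {"gripper":0,"x":0,"y":0,"z":0,"twist":0},
    {"gripper":0,"x":0,"y":0,"z":0,"twist":0}
  ]
}}

```text
t: 18.05
eef_pos: [560.7, 231.1, 97.8]
eef_rot: [2.053, 2.376, 0.003]
force: [-6.7, -3.4, 28.5]
opening: 0.001
grip_force: 13.6
```

Emit:
{"fn": "play_rows", "kwargs": {
  "targets": [
    {"gripper":0,"x":0,"y":0,"z":-0.5,"twist":0},
    {"gripper":0,"x":0,"y":-0.6,"z":0,"twist":0},
    {"gripper":0,"x":0,"y":-0.9,"z":0,"twist":0},
    {"gripper":0,"x":0,"y":-0.9,"z":0,"twist":0},
    {"gripper":0,"x":0,"y":-0.7,"z":0,"twist":0},
    {"gripper":0,"x":0,"y":0,"z":0.1,"twist":0},
    {"gripper":0,"x":0,"y":0,"z":0.06,"twist":0},
    {"gripper":0,"x":0,"y":0,"z":0.03,"twist":0},
    {"gripper":0,"x":0,"y":0,"z":0.03,"twist":0},
    {"gripper":0,"x":0,"y":0,"z":0.03,"twist":0},
    {"gripper":0,"x":0,"y":0,"z":0.03,"twist":0},
    {"gripper":0,"x":0,"y":0,"z":0.03,"twist":0},
    {"gripper":0,"x":0,"y":0,"z":0.03,"twist":0},
    {"gripper":0,"x":0,"y":0,"z":0.03,"twist":0},
    {"gripper":0,"x":0,"y":0,"z":0.03,"twist":0},
    {"gripper":0,"x":0,"y":0,"z":0.03,"twist":0},
    {"gripper":0,"x":0,"y":0,"z":0.03,"twist":0},
    {"gripper":0,"x":0,"y":0,"z":0,"twist":0},
    {"gripper":0,"x":0,"y":0,"z":0,"twist":0}
  ]
}}

```text
t: 19.95
eef_pos: [437.5, 213.5, 97.5]
eef_rot: [2.053, 2.377, 0.001]
force: [-3.8, -2.0, 15.7]
opening: 0.001
grip_force: 8.0
```

Emit:
{"fn": "play_rows", "kwargs": {
  "targets": [
    {"gripper":0,"x":0,"y":0,"z":0.02,"twist":0},
    {"gripper":0,"x":0,"y":0,"z":0.01,"twist":0},
    {"gripper":0,"x":0,"y":0,"z":0,"twist":0},
    {"gripper":0,"x":0,"y":0,"z":0,"twist":0}
  ]
}}

```text
t: 20.35
eef_pos: [437.6, 213.5, 97.4]
eef_rot: [2.053, 2.377, 0.002]
force: [-9.4, -3.4, 31.6]
opening: 0.002
grip_force: 16.3
```

Emit:
{"fn": "play_rows", "kwargs": {
  "targets": [
    {"gripper":0,"x":0,"y":0,"z":-0.6,"twist":0},
    {"gripper":0,"x":0,"y":0,"z":-0.9,"twist":0},
    {"gripper":0,"x":-0.7,"y":0.3,"z":-0.6,"twist":0},
    {"gripper":0,"x":-0.8,"y":0.35,"z":-0.5,"twist":0},
    {"gripper":0,"x":-0.8,"y":0.35,"z":-0.4,"twist":0},
    {"gripper":0,"x":-0.8,"y":0.35,"z":-0.3,"twist":0},
    {"gripper":0,"x":-0.5,"y":0.2,"z":0,"twist":0},
    {"gripper":0,"x":0,"y":0,"z":0,"twist":0},
    {"gripper":0,"x":0,"y":0,"z":0,"twist":0}
  ]
}}

```text
t: 21.25
eef_pos: [519.4, 79.9, 226.9]
eef_rot: [-2.054, -2.376, 0.0]
force: [-1.0, 0.7, 0.2]
opening: 0.003
grip_force: 0.0
```

```bash
cat >> look.py <<'E'
def flat(P):
    # plate top heights at corners by plane fit of the lid top, and medians near each corner dot
    k=(P[...,2]>80)&(P[...,2]<100)&(abs(P[...,0]-510)<90)&(abs(P[...,1]-142)<110)
    q=P[k];A=np.c_[q[:,:2]-[510.5,141],np.ones(len(q))]
    w=np.ones(len(q),bool)
    for _ in range(4):
        c,*_=np.linalg.lstsq(A[w],q[w,2],rcond=None);w=abs(A@c-q[:,2])<1.5
    print("plate plane z",c.round(4),"n",w.sum())
    for n,p in dict(fl=(437.4,213.3),bl=(559.5,231.4),fr=(461.5,50.8),br=(583.2,69.2)).items():
        m=q[np.hypot(q[:,0]-p[0],q[:,1]-p[1])<8];print(n,"dot z",np.median(m[:,2]).round(1) if len(m) else None,"plane",round(float(np.dot(c,[p[0]-510.5,p[1]-141,1])),1))
E
python3 - <<'E'
from look import *
plan([443,288,180],8.3); im,P=look(); flat(P);cv2.imwrite("pics/w6.png",im[...,::-1])
for c in ["side","scene"]:
    im,d=grab_frame(c);flat(cloud(camera_model(c),d))
E
```

```text
t 21.25 pos [519.4  79.9 226.9] tool y yaw 8.32 tool x [-0.145  0.989  0.   ] z [-0.001  0.    -1.   ] F [-1.   0.7  0.2] op 0.003
shift units (tool) [ 5.425 -1.136  1.177] twist units (about tool z) 0.003
blue 499 [181.1  13.9] [437.3 213.3  90.2]
blue 487 [330.2  13.7] [559.8 231.4  90.2]
plate plane z [6.0000e-04 1.0000e-04 8.8732e+01] n 29774
fl dot z 90.2 plane 88.7
bl dot z 90.2 plane 88.8
fr dot z 90.2 plane 88.7
br dot z 90.3 plane 88.8
plate plane z [-2.00000e-03  4.00000e-04  8.87289e+01] n 1032
fl dot z 89.8 plane 88.9
bl dot z 90.2 plane 88.7
fr dot z 90.1 plane 88.8
br dot z 89.7 plane 88.6
plate plane z [4.40000e-03 1.00000e-04 8.64851e+01] n 679
fl dot z 87.4 plane 86.2
bl dot z 86.9 plane 86.7
fr dot z 88.8 plane 86.3
br dot z 87.2 plane 86.8
```

View pics/w6.png

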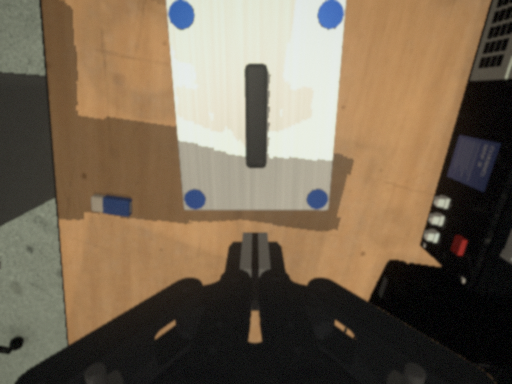

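Emit:
{"fn": "play_rows", "kwargs": {
  "targets": [
    {"gripper":0,"x":0.7,"y":-0.3,"z":0,"twist":0},
    {"gripper":0,"x":0.8,"y":-0.3,"z":0,"twist":0},
    {"gripper":0,"x":0.8,"y":-0.3,"z":0,"twist":0},
    {"gripper":0,"x":0.65,"y":-0.28,"z":0,"twist":0},
    {"gripper":0,"x":0,"y":0,"z":0,"twist":0},
    {"gripper":0,"x":0,"y":0,"z":0,"twist":0}
  ]
}}

```text
t: 22.0
eef_pos: [455.2, 190.6, 227.4]
eef_rot: [2.05, 2.38, -0.0]
force: [0.4, -0.9, -0.3]
opening: 0.001
grip_force: 0.0
```

```bash
python3 - <<'E'
from look import *
m=camera_model("wrist");im,d=grab_frame("wrist");P=cloud(m,d);cv2.imwrite("pics/w7.png",im[...,::-1])
h=cv2.cvtColor(im,cv2.COLOR_RGB2HSV);k=((h[...,0]<10)|(h[...,0]>170))&(h[...,1]>150)&(h[...,2]>70)&(P[...,2]>85)&(P[...,2]<135)&(abs(P[...,1]-290)<50)
q=P[k];print(len(q),q.min(0).round(1),q.max(0).round(1))
p=q[(q[:,0]<462)];p=p[p[:,2]>112];(c,r)=cv2.minEnclosingCircle(p[p[:,0]<q[:,0].min()+34][:,:2].astype(np.float32));print("circle",c,r,np.percentile(p[:,2],[5,50,95]))
for r in mark_of("lever_pad","wrist")[:2]:
    u,v=np.round(r["location"]).astype(int);print(r["conf"],r["location"],P[v,u].round(1))
plan([*c,150],8.3)
E
```

```text
3715 [422.5 271.4  97.7] [554.6 312.5 125.7]
circle (440.0889892578125, 288.5035400390625) 17.81707763671875 [120.46293194 123.18256834 124.41061696]
0.81 [256.1, 68.8] [441.  288.9 122.6]
t 22.1 pos [455.9 189.6 227.3] tool y yaw 8.39 tool x [-0.146  0.989 -0.   ] z [ 0. -0. -1.] F [ 0.3  0.  -0.6] op 0.001
shift units (tool) [ 2.504 -0.032  1.932] twist units (about tool z) 0.017
```

View pics/w7.png

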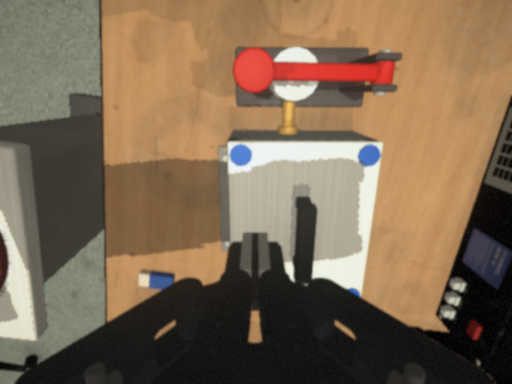

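Emit:
{"fn": "play_rows", "kwargs": {
  "targets": [
    {"gripper":0,"x":0.7,"y":-0.03,"z":0.4,"twist":0},
    {"gripper":0,"x":0.8,"y":0,"z":0.5,"twist":0},
    {"gripper":0,"x":0.7,"y":0,"z":0.5,"twist":0},
    {"gripper":0,"x":0.3,"y":0,"z":0.5,"twist":0},
    {"gripper":0,"x":0,"y":0,"z":0.3,"twist":0},
    {"gripper":0,"x":0,"y":0,"z":0,"twist":0},
    {"gripper":0,"x":0,"y":0,"z":0.2,"twist":0},
    {"gripper":0,"x":0,"y":0,"z":0.2,"twist":0},
    {"gripper":0,"x":0,"y":0,"z":0.2,"twist":0},
    {"gripper":0,"x":0,"y":0,"z":0.2,"twist":0},
    {"gripper":0,"x":0,"y":0,"z":0.1,"twist":0},
    {"gripper":0,"x":0,"y":0,"z":0.1,"twist":0},
    {"gripper":0,"x":0,"y":0,"z":0.04,"twist":0},
    {"gripper":0,"x":0,"y":0,"z":0,"twist":0},
    {"gripper":0,"x":0,"y":0,"z":0,"twist":0}
  ]
}}

```text
t: 23.6
eef_pos: [440.1, 288.5, 97.9]
eef_rot: [2.053, 2.377, -0.0]
force: [-1.3, -3.6, 4.5]
opening: -0.0
grip_force: 2.3
```

Not yet at the stop (about 94); continue.

Emit:
{"fn": "play_rows", "kwargs": {
  "targets": [
    {"gripper":0,"x":0,"y":0,"z":0.05,"twist":0},
    {"gripper":0,"x":0,"y":0,"z":0.04,"twist":0},
    {"gripper":0,"x":0,"y":0,"z":0.04,"twist":0},
    {"gripper":0,"x":0,"y":0,"z":0,"twist":0},
    {"gripper":0,"x":0,"y":0,"z":0,"twist":0}
  ]
}}

```text
t: 24.1
eef_pos: [440.7, 288.7, 94.3]
eef_rot: [2.052, 2.377, 0.003]
force: [-5.7, -6.7, 24.8]
opening: -0.002
grip_force: 12.8
```

Emit:
{"fn": "play_rows", "kwargs": {
  "targets": [
    {"gripper":0,"x":0,"y":0,"z":-0.35,"twist":0},
    {"gripper":0,"x":0,"y":0,"z":-0.4,"twist":0},
    {"gripper":0,"x":0,"y":0,"z":-0.4,"twist":0},
    {"gripper":0,"x":0,"y":0,"z":0,"twist":0},
    {"gripper":0,"x":0,"y":0,"z":0,"twist":0},
    {"gripper":0,"x":0,"y":0,"z":0,"twist":0},
    {"gripper":0,"x":0,"y":0,"z":0,"twist":0},
    {"gripper":0,"x":0,"y":0,"z":0,"twist":0}
  ]
}}

```text
t: 24.9
eef_pos: [439.7, 288.5, 137.9]
eef_rot: [-2.053, -2.377, 0.001]
force: [0.1, -0.1, -0.4]
opening: -0.002
grip_force: 0.0
```

```bash
python3 - <<'E'
from look import *
plan([440,288.5,139],8.3)
im,d=grab_frame("side");red(im,cloud(camera_model("side"),d))
E
```

```text
t 24.9 pos [439.7 288.5 137.9] tool y yaw 8.38 tool x [-0.146  0.989 -0.   ] z [-0.001 -0.    -1.   ] F [ 0.1 -0.1 -0.4] op -0.002
shift units (tool) [-0.     0.007 -0.028] twist units (about tool z) 0.015
red 158 [428.  284.4 100. ] [557.9 308.6 124.7] pad mid [445.1 295.5 119.4] 121.4
```

Emit:
{"fn": "play_rows", "kwargs": {
  "targets": [
    {"gripper":0,"x":0,"y":0,"z":0.15,"twist":0},
    {"gripper":0,"x":0,"y":0,"z":0.2,"twist":0},
    {"gripper":0,"x":0,"y":0,"z":0.2,"twist":0},
    {"gripper":0,"x":0,"y":0,"z":0.2,"twist":0},
    {"gripper":0,"x":0,"y":0,"z":0.2,"twist":0},
    {"gripper":0,"x":0,"y":0,"z":0.1,"twist":0},
    {"gripper":0,"x":0,"y":0,"z":0.06,"twist":0},
    {"gripper":0,"x":0,"y":0,"z":0.04,"twist":0},
    {"gripper":0,"x":0,"y":0,"z":0,"twist":0},
    {"gripper":0,"x":0,"y":0,"z":0,"twist":0},
    {"gripper":0,"x":0,"y":0,"z":0,"twist":0}
  ]
}}

```text
t: 26.05
eef_pos: [440.1, 288.7, 94.0]
eef_rot: [2.053, 2.377, 0.002]
force: [-9.9, -2.5, 24.3]
opening: 0.001
grip_force: 13.0
```

Lever came up fully and the second stroke reached the stop. Repeat.

Emit:
{"fn": "play_rows", "kwargs": {
  "targets": [
    {"gripper":0,"x":0,"y":0,"z":-0.35,"twist":0},
    {"gripper":0,"x":0,"y":0,"z":-0.4,"twist":0},
    {"gripper":0,"x":0,"y":0,"z":-0.4,"twist":0},
    {"gripper":0,"x":0,"y":0,"z":0,"twist":0},
    {"gripper":0,"x":0,"y":0,"z":0,"twist":0},
    {"gripper":0,"x":0,"y":0,"z":0,"twist":0},
    {"gripper":0,"x":0,"y":0,"z":0,"twist":0},
    {"gripper":0,"x":0,"y":0,"z":0,"twist":0}
  ]
}}

```text
t: 26.85
eef_pos: [439.7, 288.4, 137.9]
eef_rot: [-2.053, -2.377, 0.001]
force: [-0.3, -0.7, -0.4]
opening: -0.002
grip_force: 0.0
```

Emit:
{"fn": "play_rows", "kwargs": {
  "targets": [
    {"gripper":0,"x":0,"y":0,"z":0.15,"twist":0},
    {"gripper":0,"x":0,"y":0,"z":0.2,"twist":0},
    {"gripper":0,"x":0,"y":0,"z":0.2,"twist":0},
    {"gripper":0,"x":0,"y":0,"z":0.2,"twist":0},
    {"gripper":0,"x":0,"y":0,"z":0.2,"twist":0},
    {"gripper":0,"x":0,"y":0,"z":0.1,"twist":0},
    {"gripper":0,"x":0,"y":0,"z":0.06,"twist":0},
    {"gripper":0,"x":0,"y":0,"z":0.04,"twist":0},
    {"gripper":0,"x":0,"y":0,"z":0,"twist":0},
    {"gripper":0,"x":0,"y":0,"z":0,"twist":0},
    {"gripper":0,"x":0,"y":0,"z":0,"twist":0}
  ]
}}

```text
t: 27.95
eef_pos: [440.1, 288.7, 94.0]
eef_rot: [2.053, 2.377, 0.002]
force: [-8.8, -2.9, 24.9]
opening: 0.005
grip_force: 13.0
```

Emit:
{"fn": "play_rows", "kwargs": {
  "targets": [
    {"gripper":0,"x":0,"y":0,"z":-0.35,"twist":0},
    {"gripper":0,"x":0,"y":0,"z":-0.4,"twist":0},
    {"gripper":0,"x":0,"y":0,"z":-0.4,"twist":0},
    {"gripper":0,"x":0,"y":0,"z":0,"twist":0},
    {"gripper":0,"x":0,"y":0,"z":0,"twist":0},
    {"gripper":0,"x":0,"y":0,"z":0,"twist":0},
    {"gripper":0,"x":0,"y":0,"z":0,"twist":0},
    {"gripper":0,"x":0,"y":0,"z":0,"twist":0}
  ]
}}

```text
t: 28.75
eef_pos: [439.7, 288.4, 137.9]
eef_rot: [-2.053, -2.377, 0.001]
force: [-0.5, 0.5, 0.6]
opening: 0.001
grip_force: 0.0
```

Emit:
{"fn": "play_rows", "kwargs": {
  "targets": [
    {"gripper":0,"x":0,"y":0,"z":0.15,"twist":0},
    {"gripper":0,"x":0,"y":0,"z":0.2,"twist":0},
    {"gripper":0,"x":0,"y":0,"z":0.2,"twist":0},
    {"gripper":0,"x":0,"y":0,"z":0.2,"twist":0},
    {"gripper":0,"x":0,"y":0,"z":0.2,"twist":0},
    {"gripper":0,"x":0,"y":0,"z":0.1,"twist":0},
    {"gripper":0,"x":0,"y":0,"z":0.06,"twist":0},
    {"gripper":0,"x":0,"y":0,"z":0.04,"twist":0},
    {"gripper":0,"x":0,"y":0,"z":0,"twist":0},
    {"gripper":0,"x":0,"y":0,"z":0,"twist":0},
    {"gripper":0,"x":0,"y":0,"z":0,"twist":0}
  ]
}}

```text
t: 29.85
eef_pos: [440.1, 288.7, 94.0]
eef_rot: [2.053, 2.377, 0.001]
force: [-9.2, -2.6, 23.4]
opening: -0.001
grip_force: 13.0
```

Emit:
{"fn": "play_rows", "kwargs": {
  "targets": [
    {"gripper":0,"x":0,"y":0,"z":-0.35,"twist":0},
    {"gripper":0,"x":0,"y":0,"z":-0.4,"twist":0},
    {"gripper":0,"x":0,"y":0,"z":-0.4,"twist":0},
    {"gripper":0,"x":0,"y":0,"z":-0.8,"twist":0},
    {"gripper":0,"x":-0.5,"y":0,"z":-0.8,"twist":0},
    {"gripper":0,"x":-0.9,"y":0,"z":-0.3,"twist":0},
    {"gripper":0,"x":-0.9,"y":0,"z":0,"twist":0},
    {"gripper":0,"x":-0.9,"y":0,"z":0,"twist":0},
    {"gripper":0,"x":-0.9,"y":0,"z":0,"twist":0},
    {"gripper":0,"x":-0.7,"y":0.3,"z":0,"twist":0},
    {"gripper":0,"x":0,"y":0,"z":0,"twist":0},
    {"gripper":0,"x":0,"y":0,"z":0,"twist":0},
    {"gripper":0,"x":0,"y":0,"z":0,"twist":0}
  ]
}}

```text
t: 31.15
eef_pos: [479.7, 100.8, 214.4]
eef_rot: [2.053, 2.378, 0.0]
force: [0.1, -0.3, -0.6]
opening: -0.001
grip_force: 0.0
```

```bash
python3 - <<'E'
from look import *
plan([440,288.5,139],8.3); im,P=look(); flat(P)
for c in ["side","scene"]:
    im,d=grab_frame(c);P=cloud(camera_model(c),d);red(im,P);flat(P)
E
```

```text
t 31.15 pos [479.7 100.8 214.4] tool y yaw 8.4 tool x [-0.146  0.989  0.   ] z [ 0.  0. -1.] F [ 0.1 -0.3 -0.6] op -0.001
shift units (tool) [ 4.786 -0.298  1.884] twist units (about tool z) 0.019
blue 477 [224.2  46.9] [437.3 213.3  90.2]
blue 496 [375.6  46.9] [559.6 231.3  90.2]
blue 32 [361.  227.8] [590.9  70.6  90.2]
plate plane z [9.00000e-04 0.00000e+00 8.87604e+01] n 29971
fl dot z 90.1 plane 88.7
bl dot z 90.2 plane 88.8
fr dot z 90.2 plane 88.7
br dot z 90.4 plane 88.8
red 129 [428.  284.6 100.6] [554.3 309.7 125. ] pad mid [445.1 296.  119.3] 122.0
plate plane z [-1.40000e-03 -1.90000e-03  8.87984e+01] n 1018
fl dot z 90.1 plane 88.8
bl dot z 90.1 plane 88.6
fr dot z 90.4 plane 89.0
br dot z 91.0 plane 88.8
red 77 [423.7 269.7  99.3] [548.8 313.7 124. ] pad mid [441.4 285.1 119.9] 120.5
plate plane z [6.70000e-03 2.70000e-03 8.65429e+01] n 685
fl dot z 89.7 plane 86.3
bl dot z 87.3 plane 87.1
fr dot z 88.0 plane 86.0
br dot z 88.2 plane 86.8
```

```bash
python3 -c "
from cell import *
print(sign_off())"
```

```text
the job is handed in; nothing more can be done
None
```

The job is handed in at about 31 s of the 64 s: the lid was lowered on by its handle and is flat (all four corner dots within about 0.3 mm by the wrist camera). The lever got four full strokes and was allowed right up after each. One fingertip press on the first corner reached 43 N, against the 40 N limit stated for the arm and gripper body.

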